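# Half steam on the bun steamer

### The job

Give the buns half steam. First set the handle of the steamer's water feed valve half open (45 degrees, midway between across the pipe and along it) and leave it there; only then press the black pad of the spring-return steam lever on top of the steamer half-way down, to where the lever is level, never right down towards its stop, and finish still holding it there with the fingers. Leave everything else on the table and on the steamer as it stands.

Things in the scene. Friction and masses are not known exactly. Their poses are not given: they have to be found in the camera images.
- steamer: stainless bun steamer, fixed: 360 mm deep (x), 420 mm wide (y), top 215 mm above the table. Origin under its centre; its -x is its front (towards the robot), +y its left as the robot sees it: lidded chamber there, black lid handle 20 mm out of the front at the top. The right-hand 110 mm is the control column with the steam lever on its deck
- lever_pivot (a point): the steam lever's pivot pin, fixed on the steamer, along the steamer's y, in the middle of the control column's width, 130 mm back from the front, 50 mm above the deck, 265 mm above the table. Axes: those of the steamer
- lever_pad (a point): black press pad at the steam lever's front end, 50 mm along the lever, 34 mm wide, 14 mm thick. This point: centre of its upper face, 105 mm along the lever from the pin towards the steamer's front and 7 mm above the lever's centre line through the pin; moves with the lever. At rest 303 mm above the table
- steam_lever (a joint): angle of the spring-return steam lever, rad, grows as the pad is pushed down: 0 = up at rest, lever sloping 0.30 rad up from the pin to the front; 0.30 = half travel, lever level, pad face 272 mm above the table; 0.60 = on its stop. The spring lifts it back: about 3 N down on the pad to start it, 7 N at half travel, 11 N at the stop
- feed_valve: quarter-turn ball valve in the water pipe, fixed. The copper pipe (21 mm, axis 100 mm up) leaves the steamer's right side, runs along the steamer's y through the brass valve body (37 mm) and 110 mm past the stem turns down to the table. Origin on the table under the valve's stem; axes parallel to the steamer's: +y along the pipe into the steamer, -x towards the robot
- valve_axis (a point): point on the vertical stem about which the valve handle turns, 150 mm above the table, at mid-height of the handle; axes as feed_valve
- handle_grip (a point): point to grip on the valve's flat lever handle, 75 mm from the stem, mid-height of the black rubber sleeve, 150 mm above the table; its own -x points outward along the handle. Sleeve: 18 mm wide, 12 mm high, from 30 to 105 mm from the stem; free below down to the table (or the pipe, when wide open)
- valve_handle (a joint): angle of the valve handle, rad: 0 = closed, handle square across the pipe, pointing to the valve's -x (robot's side); grows as it opens, counterclockwise from above; 0.785 = half open, 45 deg; 1.571 = fully open, handle along the pipe, pointing away from the steamer. Starts closed or up to 0.5 open. Stays where it is left; about 3 N at the grip point turns it
- lid_handle (a point): middle of the black bar handle (200 mm long) on the front edge of the steamer's heavy shut lid, 206 mm above the table; the lid hinges along its rear edge and is to stay shut
- shaker: bystander: steel salt shaker, 44 mm across, 88 mm high, stands in front of the steamer; origin at the centre of its underside
- squeeze_bottle: bystander: sauce squeeze bottle, 58 mm across, 198 mm high with its nozzle, stands to the right of the feed valve; origin at the centre of its underside
- water_bottle: bystander: clear water bottle, 64 mm across, 201 mm high, stands in front of the left part of the steamer; origin at the centre of its underside
- tongs: bystander: steel tongs, 235 x 50 x 12 mm, lying on the steamer's lid; origin at mid-length, underside
- timer: bystander: white kitchen timer lying on the front left part of the steamer's lid, 60 x 60 x 22 mm with a dark round face; origin at the centre of its underside

How it is judged (in metres and radians):
On the way, in this order (a step that is already met when the one before it is completed fails the run):
1. the feed valve is set half open and at rest, the steam lever still up (value of joint valve_handle between 0.685 and 0.885 rad and velocity of joint valve_handle between -0.05 and 0.05 rad/s and value of joint steam_lever below 0.08 rad), for 0.3 s.
2. the fingers hold the steam lever half-way down (value of joint valve_handle between 0.685 and 0.885 rad and value of joint steam_lever between 0.22 and 0.38 rad and contact force between the fingers and steam_lever above 2 N), for 0.5 s.
At the end, for the whole second after the job is handed in: The feed valve stands at 0.785 rad within 0.10 rad (45 deg within 5.7 deg); the steam lever is held still by the fingers at 0.22 to 0.38 rad (half travel is 0.30), pressed with more than 2 N, as the program ends and through the second after (all of step 2 and velocity of joint steam_lever between -0.05 and 0.05 rad/s); the arm keeps its last pose, push and grip.
It fails at once if the steamer's lid is lifted by more than 30 mm at its handle (distance of lid_handle from where it was at the start of the episode above 0.03 m).
It fails at once if the steam lever is pressed (beyond 0.12 rad) while the feed valve is not yet set half open (value of joint steam_lever above 0.12 rad and not (value of joint valve_handle between 0.685 and 0.885 rad)).
It fails at once if the steam lever is pushed down towards its stop (beyond 0.48 rad) (value of joint steam_lever above 0.48 rad).
It fails at once if a bystander is shifted by more than 30 mm or tipped (distance of any of shaker, squeeze_bottle, water_bottle, tongs, timer from where it was at the start of the episode above 0.03 m or angle between any of shaker, squeeze_bottle, water_bottle, tongs, timer's own z axis and vertical above 0.35 rad).
It also fails if it takes over 48 s, if anything falls off the work surface, if the arm or the gripper's body presses on something with over 40 N, if the wrist force passes 120 N, or if a joint passes its speed limit or range.

### The arm

A 7-joint arm with a two-finger parallel gripper is mounted at the origin on the work surface. World frame = base frame: x ahead of the robot, y to its left, z up, the work surface at z = 0. Lengths are in mm, angles in rad, forces in N, time in s.
With the tool pointing down it reaches from about 400 to 875 mm from the base axis. Payload 4.4 kg.
Tool frame: the origin (TCP) lies midway between the tips of the shut fingers; the grasp point (between the pads) lies 19 mm behind it; z points along the fingers, y is the line along which they close (so a half turn about z gives the same grasp; the last joint's range is limited). The gripper opens to 85 mm and grips with 20 to 120 N. Pads are 22 mm wide; open, the fingers measure 114 mm over their backs; the gripper's body (76 mm by 85 mm) begins 54 mm behind the grasp point. The pads swing forward as they close: fully open they stand 13 mm farther back than shut.
Start: joints at [1.195, 0.628, 0.038, 1.517, -0.027, 0.996, -0.02], TCP at [198.192, -619.062, 231.313] pointing down, gripper open.
Joint ranges: [-3.06, 3.06], [-0.37, 2.12], [-1.25, 1.32], [0.18, 2.47], [-1.1, 4.24], [0.23, 1.98], [-2.94, 2.94]. Speed limits (rad/s): [2.57, 2.57, 3.14, 3.14, 3.14, 3.14, 3.14].

### API

Orientations are given as [roll, pitch, yaw] about the fixed x, y, z axes, in that order (R = Rz(yaw) Ry(pitch) Rx(roll)).
In Python, from cell import ctrl gives the robot as it stands.
- The arm moves only by the shell command python3 -m crank 'ROWS' [OPENING]. ROWS is JSON, a list that holds one entry, the list of rows, each a list of 4 numbers: the shift along the tool's x, y, z normalised to -1 to 1, where 1 is 2.5 cm, then the turn about the tool's z normalised to -1 to 1, where 1 is 0.08 rad. In form: [[[dx, dy, dz, turn], ...]]. A call has 1 to 12 rows; each row shifts and turns the commanded pose from where the row before left it, along the tool's axes as they then stand; what a row does not reach is not made up. A row lasts 1/12 s, in which the tool goes at most 41.7 mm and 7.16 degrees, less where a joint would pass 70% of its speed; a pose out of reach is approached as far as the arm can. A call with a number of a shift or a turn outside -1 to 1 is refused whole. A call with a gripper value outside its range is refused whole. OPENING is the closure, from -1 (fully open) to 1 (shut), set as the call begins (- or left out, the last holds). The fingers move at their own pace and stop on an object; the grip force is fixed at half the most. Time passes only in rows, so rows that do not move let the fingers close. It gives the time, the measured TCP pose, the force, the opening and the grip force at its end, in the units of the state.
- ctrl.read_state(): the state, without advancing time (a new reading comes with each control period).
- ctrl.get_image(name): name is "side" or "top"; returns a dict with "img" (384x512x3 uint8, red, green, blue), "intrinsics" (3x3 intrinsics, pixels), "extrinsics" (4x4, takes a point from camera to world coordinates). Camera axes: x right, y up, looking along -z (the intrinsics and any distortion apply to the point x, -y, -z); pixel columns grow to the right and rows downward; lengths in mm; the calibration is good to about 2 mm. A picture is of the moment at which its call begins. There is no depth.
- ctrl.finish_job(): hands the job in; it is judged then, once.
Trained networks look in the newest picture that a camera, given by its name, has taken for a name from the list of things; names that differ only in an ending like _2 or _b are one class to them, and where a whole thing is asked for, a point or a joint stands for the part that bears it (a point fixed in the world has none). Each returns a list of dicts, best first, with "confidence" (0 to 1); they miss things now and then, are a little off and sometimes report something else, mostly with a low value. They report only what shows in the picture. A call takes as long as a camera call.
- ctrl.find_in(camera, target): "position" ([row, column] in pixels, amid what is visible of it).
- ctrl.trace(camera, target): "mask" (384x512 bool, what is visible of it) and "position" ([row, column] in pixels, amid what is visible of it).
- ctrl.place_of(camera, target): "position" ([row, column] in pixels: a listed point, or the origin of a listed thing).
The state is a dict: "clock": time; "qpos": joint angles; "qd": joint speeds; "tau": joint torques, N m; "eef_pos": TCP position; "tool_rot": TCP orientation; "force": force on the tool from outside, world axes, zero at the start; "torque": the same for the moment, N m; "width": finger opening in mm; "gripper_force": force on a finger pad.
Only numpy, scipy, OpenCV 4.12 (cv2) and the standard library are available. Lean on these libraries where they do the work, as an engineer would, in place of code of your own. Each camera call takes 0.05 s, during which the arm holds its last target. There are 200 camera calls.

## Working session

There is one attempt and no reset: what is moved stays moved. The work goes in short steps, Python scripts to look and compute and a shell command to move; the robot and the scene stay as the last step left them, time stands still between calls to the robot, and variables do not carry over. Pictures are saved under pics/ and viewed, at most 10 in all, crops included, and the job is handed in when it is done.

```bash
mkdir -p pics; cat > h.py <<'E'
import numpy as np, cv2
from cell import ctrl
def ray(c,p):
    K=np.array(c["intrinsics"]);T=np.array(c["extrinsics"])
    d=np.linalg.inv(K)@[p[1],p[0],1.];d=T[:3,:3]@[d[0],-d[1],-d[2]]
    return T[:3,3],d/np.linalg.norm(d)
def proj(c,P):
    K=np.array(c["intrinsics"]);T=np.array(c["extrinsics"])
    q=T[:3,:3].T@(np.array(P)-T[:3,3]);u=K@[q[0],-q[1],-q[2]];return u[1]/u[2],u[0]/u[2]
def tri(r1,r2):
    A=np.zeros((3,3));b=np.zeros(3)
    for o,d in(r1,r2):
        M=np.eye(3)-np.outer(d,d);A+=M;b+=M@o
    x=np.linalg.solve(A,b);return x,[float(np.linalg.norm((np.eye(3)-np.outer(d,d))@(x-o))) for o,d in(r1,r2)]
def atz(r,z): o,d=r;return o+d*(z-o[2])/d[2]
E
python3 - <<'E'
from h import *
s=ctrl.read_state();print({k:np.round(v,3).tolist() for k,v in s.items() if k not in('tau','qd')})
C={n:ctrl.get_image(n) for n in("side","top")}
for n in C: cv2.imwrite(f"pics/{n}0.png",C[n]["img"][:,:,::-1]);print(n,np.round(C[n]["extrinsics"],2).tolist(),C[n].keys())
for t in["steamer","lever_pivot","lever_pad","feed_valve","valve_axis","handle_grip","shaker","squeeze_bottle","water_bottle","lid_handle"]:
    r={}
    for n in C:
        L=ctrl.place_of(n,t)
        if L: r[n]=ray(C[n],L[0]["position"]);print(t,n,np.round(L[0]["position"],1),round(L[0]["confidence"],2))
    if len(r)==2: x,e=tri(r["side"],r["top"]);print("   ",np.round(x,1),np.round(e,1))
E
```

```text
{'clock': 0.0, 'qpos': [1.195, 0.629, 0.038, 1.518, -0.027, 0.996, -0.02], 'eef_pos': [197.982, -618.453, 230.382], 'tool_rot': [-3.14, 0.0, 0.31], 'force': [0.392, -0.293, -0.047], 'torque': [-0.056, 0.009, 0.009], 'gripper_force': 0.0, 'width': 85.458}
side [[0.96, 0.19, -0.19, 401.17], [-0.27, 0.69, -0.68, -837.39], [0.0, 0.7, 0.71, 980.29], [0.0, 0.0, 0.0, 1.0]] dict_keys(['img', 'intrinsics', 'extrinsics'])
top [[-0.03, 0.99, -0.12, 445.85], [-1.0, -0.03, -0.0, -63.49], [-0.01, 0.12, 0.99, 1468.32], [0.0, 0.0, 0.0, 1.0]] dict_keys(['img', 'intrinsics', 'extrinsics'])
steamer top [239.6 205.5] 0.52
lever_pivot side [153.7 259.3] 0.8
lever_pivot top [178.9 237.1] 0.88
    [642.2 -17.7 286. ] [4.1 4.1]
lever_pad side [152.2 226.1] 0.9
lever_pad top [209.7 234.8] 0.69
    [543.   -9.2 306.1] [6.1 6.1]
feed_valve side [257.1 243.9] 0.83
feed_valve top [208.2 276.2] 0.89
    [ 560.5 -159.    -9.6] [2.8 2.8]
valve_axis side [222.8 245.5] 0.7
valve_axis top [203.5 280.8] 0.58
    [ 564.9 -164.7  164.8] [0.7 0.7]
handle_grip side [237.9 221.3] 0.72
handle_grip top [226.9 287.7] 0.64
    [ 485.3 -187.7  149.5] [2.2 2.2]
shaker side [202.1 195.9] 0.52
shaker top [239.1 206.9] 0.69
    [448.1 118.8  -4.3] [0.2 0.2]
squeeze_bottle side [153.8 257. ] 0.17
squeeze_bottle top [222.6 378. ] 0.87
    [ 505.6 -368.2  585.7] [30.9 30.9]
water_bottle side [167.6 191.9] 0.74
water_bottle top [239.2 160.2] 0.66
    [457.7 300.5   6.4] [5.4 5.4]
lid_handle side [146.  206.7] 0.68
lid_handle top [218.6 185.3] 0.86
    [517.4 166.2 203.6] [1.6 1.6]
```

```bash
python3 - <<'E'
from h import *
for n,(r0,r1,c0,c1) in{"side":(90,320,140,360),"top":(130,300,140,420)}.items():
    im=cv2.imread(f"pics/{n}0.png")[r0:r1,c0:c1];cv2.imwrite(f"pics/{n}0c.png",cv2.resize(im,None,fx=2.6,fy=2.6,interpolation=cv2.INTER_CUBIC))
E
```

```text
(no output)
```

View pics/side0c.png

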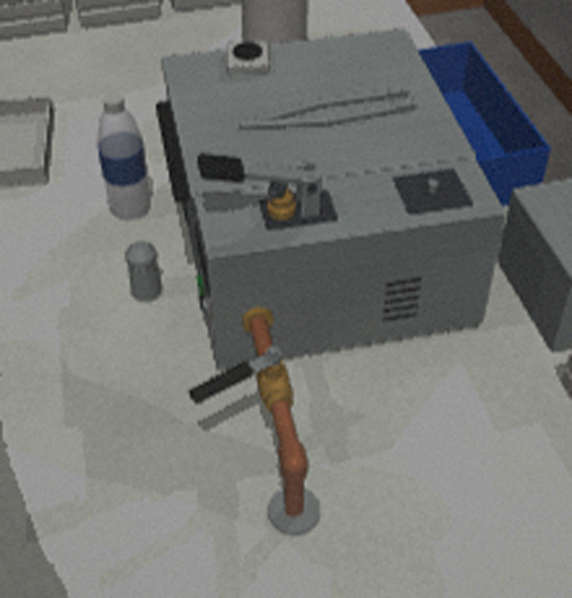

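View pics/top0c.png

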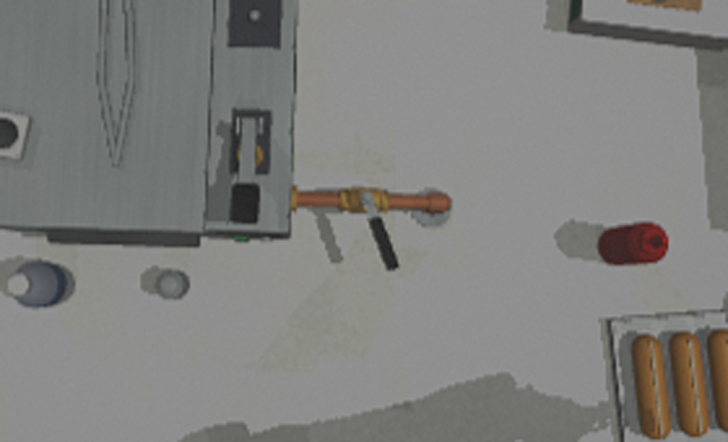

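The side view shows the closed-ish valve handle (sleeve at crop 193,397 to 248,368), the lever with its pad at crop (220,166), and nothing near the handle. The top view shows the handle at crop (374,222) to (392,268), pad at (245,203), and the squeeze bottle well away at (640,245).

```bash
python3 - <<'E'
from h import *
C={n:ctrl.get_image(n) for n in("side","top")}
off={"side":(90,140),"top":(130,140)}
def R(n,x,y): return ray(C[n],(off[n][0]+(y+.5)/2.6-.5,off[n][1]+(x+.5)/2.6-.5))
print("front edge z215",*[np.round(atz(R("top",*p),215),1) for p in((290,236),(2,228),(297,2),(205,234))])
print("side corners z215",*[np.round(atz(R("side",*p),215),1) for p in((208,257),(163,60),(503,213))])
print("pipe z111 ends",*[np.round(atz(R("top",*p),100),1) for p in((297,198),(440,202))])
for n,L in{"top":((370,200),(374,221),(392,268)),"side":((268,357),(248,368),(193,397))}.items():
    print(n,"handle z150",*[np.round(atz(R(n,*p),150),1) for p in L])
for n in C:
  for t in("handle_grip","lever_pad"):
    L=ctrl.trace(n,t)
    for l in L[:1]:
        m=l["mask"];pts=np.argwhere(m);r=cv2.minAreaRect(pts[:,::-1].astype(np.float32).copy());b=cv2.boxPoints(r)
        z=150 if t=="handle_grip" else 303
        print(n,t,round(l["confidence"],2),m.sum(),[np.round(atz(ray(C[n],(q[1],q[0])),z),0).tolist()[:2] for q in b])
        print('  centroid',np.round(atz(ray(C[n],pts.mean(0)),z),1))
for t in("lever_pad","handle_grip","valve_axis","lever_pivot"):
    r=[ray(C[n],ctrl.place_of(n,t)[0]["position"]) for n in C]
    print(t,*[np.round(x,1) for x in tri(*r)])
    z={"lever_pad":303,"lever_pivot":265}.get(t,150)
    print('   ',*[np.round(atz(q,z),1) for q in r])
E
```

```text
front edge z215 [506.2 -59.  215. ] [526.5 316.2 215. ] [818.8 -76.6 215. ] [511.7  51.5 215. ]
side corners z215 [514.2 -58.2 215. ] [534.7 351.8 215. ] [867.  -78.2 215. ]
pipe z111 ends [565.5 -70.  100. ] [ 554.4 -273.4  100. ]
top handle z150 [ 555.7 -169.8  150. ] [ 526.8 -174.3  150. ] [ 462.2 -196.4  150. ]
side handle z150 [ 555.6 -165.7  150. ] [ 530.4 -175.1  150. ] [ 464.3 -198.1  150. ]
side handle_grip 0.68 193 [[462.0, -188.0], [566.0, -154.0], [568.0, -175.0], [465.0, -208.0]]
  centroid [ 510.9 -183.   150. ]
side lever_pad 0.92 371 [[509.0, -34.0], [527.0, 21.0], [641.0, -47.0], [620.0, -98.0]]
  centroid [572.7 -31.4 303. ]
top handle_grip 0.59 135 [[563.0, -153.0], [569.0, -169.0], [466.0, -206.0], [460.0, -190.0]]
  centroid [ 510.2 -181.4  150. ]
top lever_pad 0.64 304 [[649.0, 8.0], [648.0, -24.0], [520.0, -21.0], [521.0, 10.0]]
  centroid [576.2  -7.2 303. ]
lever_pad [547.  -11.6 308.5] [6.2 6.2]
    [554.4  -5.  303. ] [541.2 -10.7 303. ]
handle_grip [ 486.  -190.   165.6] [0.6 0.6]
    [ 488.2 -177.6  150. ] [ 485.8 -191.4  150. ]Traceback (most recent call last):
  File "<stdin>", line 19, in <module>
IndexError: list index out of range
```

```bash
python3 -m crank '[[[0.9,-0.7,0,0],[0.9,-0.7,0,0],[0.9,-0.7,0,0],[0.9,-0.7,0,0],[0.9,-0.7,0,0],[0.9,-0.7,0,0],[0.9,-0.7,0,0],[0.9,-0.7,0,0],[0.9,-0.7,0,0],[0.9,-0.7,0,0],[0.9,-0.7,0,0],[0.9,-0.7,0,0]]]' 0 && python3 -m crank '[[[0.9,-0.7,0,0],[0.9,-0.7,0,0],[0.9,-0.7,0,0],[0.9,-0.7,0,0],[0.9,-0.7,0,0],[0.9,-0.7,0,-0.3],[0,0,0,0],[0,0,0,0]]]'
python3 - <<'E'
from h import *
s=ctrl.read_state();p=s["eef_pos"];y=s["tool_rot"][2];d=np.array([489,-188.5,131])-p
print(p,s["tool_rot"],s["width"],"tool units",[(d[0]*np.cos(y)+d[1]*np.sin(y))/25,(d[0]*np.sin(y)-d[1]*np.cos(y))/25,-d[2]/25])
c=ctrl.get_image("top");cv2.imwrite("pics/top1.png",cv2.resize(c["img"][130:300,180:400,::-1],None,fx=3,fy=3,interpolation=cv2.INTER_CUBIC))
E
```

```text
clock: 2.65
eef_pos: [392.0, -335.6, 231.6]
tool_rot: [3.141, -0.0, 0.31]
force: [0.9, -1.2, -0.2]
width: 42.5
gripper_force: 0.0
clock: 3.32
eef_pos: [489.0, -193.8, 231.4]
tool_rot: [-3.141, -0.001, 0.338]
force: [-0.1, -0.6, -0.2]
width: 42.2
gripper_force: 0.0
[ 488.98456737 -193.75239109  231.38049228] [-3.14135082e+00 -7.75551615e-04  3.37831872e-01] 42.19325016612493 tool units [np.float64(0.07021699505466826), np.float64(-0.19801548981846204), np.float64(4.0152196910256395)]
```

```bash
python3 -m crank '[[[0.07,-0.2,0,0],[0,0,0.6,0],[0,0,0.6,0],[0,0,0.6,0],[0,0,0.6,0],[0,0,0.6,0],[0,0,0.5,0],[0,0,0.5,0],[0,0,0,0],[0,0,0,0]]]'
python3 - <<'E'
from h import *
for n,(r0,r1,c0,c1) in{"side":(170,290,180,300),"top":(160,280,220,340)}.items():
    im=ctrl.get_image(n)["img"][r0:r1,c0:c1,::-1];cv2.imwrite(f"pics/{n}2.png",cv2.resize(im,None,fx=4,fy=4,interpolation=cv2.INTER_CUBIC))
E
```

```text
clock: 4.2
eef_pos: [487.0, -191.0, 131.1]
tool_rot: [-3.141, 0.001, 0.332]
force: [0.1, 0.5, -0.4]
width: 42.9
gripper_force: 0.0
```

View pics/side2.png

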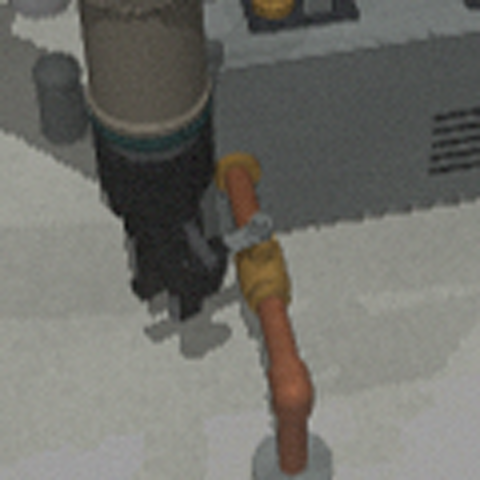

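The side view shows the fingers on either side of the sleeve (about crop 180,270), with the handle still pointing into the gripper. Closing.

```bash
python3 -m crank '[[[0,0,0,0],[0,0,0,0],[0,0,0,0],[0,0,0,0],[0,0,0,0],[0,0,0,0],[0,0,0,0],[0,0,0,0]]]' 1
```

```text
clock: 4.97
eef_pos: [488.3, -190.5, 132.2]
tool_rot: [3.141, -0.001, 0.334]
force: [-1.1, 0.0, 6.7]
width: 16.8
gripper_force: 60.1
```

```bash
python3 -m crank '[[[0.003,0.12,0,-0.49],[0.003,0.12,0,-0.49],[0.003,0.12,0,-0.49],[0.003,0.12,0,-0.49],[0.003,0.12,0,-0.49],[0.003,0.12,0,-0.49],[0.003,0.12,0,-0.49],[0.003,0.12,0,-0.49],[0.003,0.12,0,-0.49],[0.003,0.12,0,-0.49],[0,0,0,0],[0,0,0,0]]]' && python3 -m crank '[[[0,0,0,0],[0,0,0,0],[0,0,0,0],[0,0,0,0]]]'
```

```text
clock: 5.97
eef_pos: [503.8, -217.0, 132.2]
tool_rot: [3.139, -0.0, 0.726]
force: [-0.4, -1.8, 5.5]
width: 16.7
gripper_force: 60.0
clock: 6.3
eef_pos: [503.8, -217.0, 132.2]
tool_rot: [3.139, -0.0, 0.726]
force: [-1.3, -1.5, 4.8]
width: 16.6
gripper_force: 60.0
```

```bash
python3 -m crank '[[[0,0,0,0],[0,0,0,0],[0,0,0,0],[0,0,0,0],[0,0,0,0]]]' 0 && python3 -m crank '[[[0,0,-0.5,0],[0,0,-0.8,0],[0,0,-0.8,0],[0,0,-0.8,0],[0,0,-0.8,0],[0,0,-0.8,0],[0,0,-0.8,0],[0,0,-0.8,0],[0,0,-0.8,0],[0,0,-0.8,0],[0,0,-0.8,0],[0,0,0,0]]]' && python3 -m crank '[[[-0.8,0,0,0],[-0.8,0,0,0],[-0.8,0,0,0],[-0.8,0,0,0],[0,0,0,0],[0,0,0,0]]]' 1
python3 - <<'E'
from h import *
for n,(r0,r1,c0,c1) in{"side":(130,270,180,320),"top":(160,280,220,340)}.items():
    c=ctrl.get_image(n);im=c["img"][r0:r1,c0:c1,::-1];cv2.imwrite(f"pics/{n}3.png",cv2.resize(im,None,fx=4,fy=4,interpolation=cv2.INTER_CUBIC))
    L=ctrl.trace(n,"handle_grip")
    if L:
        pts=np.argwhere(L[0]["mask"])
        b=cv2.boxPoints(cv2.minAreaRect(pts[:,::-1].astype(np.float32).copy()))
        print(n,L[0]["confidence"],len(pts),[np.round(atz(ray(c,(q[1],q[0])),150),0)[:2].tolist() for q in b])
E
```

```text
clock: 6.72
eef_pos: [503.0, -215.7, 131.1]
tool_rot: [-3.141, 0.0, 0.726]
force: [-0.3, 0.1, 0.0]
width: 43.0
gripper_force: 0.0
clock: 7.72
eef_pos: [505.0, -216.5, 347.7]
tool_rot: [3.135, -0.003, 0.726]
force: [0.8, -0.4, 0.3]
width: 42.5
gripper_force: 0.0
clock: 8.22
eef_pos: [442.4, -269.6, 343.4]
tool_rot: [-3.141, 0.0, 0.723]
force: [0.9, 1.0, -0.1]
width: -0.1
gripper_force: 0.0
side 0.7 218 [[479.0, -227.0], [564.0, -150.0], [573.0, -169.0], [488.0, -244.0]]
top 0.7 162 [[558.0, -152.0], [571.0, -165.0], [490.0, -240.0], [478.0, -227.0]]
```

View pics/side3.png

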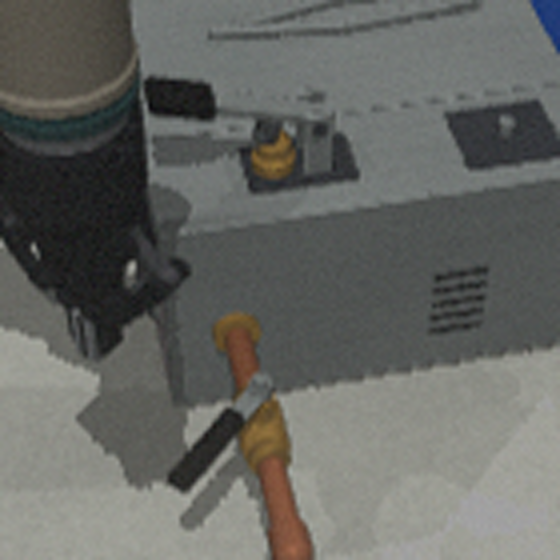

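View pics/top3.png

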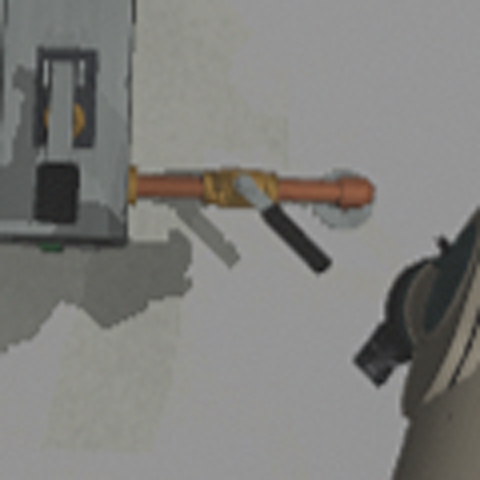

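The handle now stands at about 0.74–0.75 rad in world, i.e. about 0.80 relative to the pipe (top crop (245,185) to (322,268)), so the valve is half open. The lever is still up, with its pad centre at top crop (57,193).

```bash
python3 -m crank '[[[0.9,-0.48,0,0],[0.9,-0.48,0,0],[0.9,-0.48,0,0],[0.9,-0.48,0,0],[0.9,-0.48,0,0],[0.9,-0.48,0,0],[0.9,-0.48,0,0],[0.9,-0.48,0,0],[0.9,-0.48,0,0],[0.9,-0.48,0,0],[0.9,-0.48,0,0],[0,0,0,0]]]' 1 && python3 -m crank '[[[0,0,0,0.9],[0,0,0,0.9],[0,0,0,0.9],[0,0,0,0.9],[0,0,0,0.9],[0,0,0,0.9],[0,0,0,0.9],[0,0,0,0.9],[0,0,0,0.9],[0,0,0,0.9],[0,0,0,0.7],[0,0,0,0]]]' 
python3 - <<'E'
from h import *
s=ctrl.read_state();p=s["eef_pos"];y=s["tool_rot"][2];d=np.array([540,-8,315])-p
print(np.round(s["force"],2),"tool units",[(d[0]*np.cos(y)+d[1]*np.sin(y))/25,(d[0]*np.sin(y)-d[1]*np.cos(y))/25,-d[2]/25])
im=ctrl.get_image("side")["img"][110:230,170:310,::-1];cv2.imwrite("pics/side4.png",cv2.resize(im,None,fx=4,fy=4,interpolation=cv2.INTER_CUBIC))
E
```

```text
clock: 9.42
eef_pos: [542.3, 1.7, 343.7]
tool_rot: [-3.139, -0.004, 0.735]
force: [-0.3, 1.3, 0.3]
width: 0.3
gripper_force: 0.0
clock: 10.42
eef_pos: [540.8, -5.4, 343.7]
tool_rot: [-3.142, 0.0, -0.05]
force: [-0.1, -0.1, -0.5]
width: -0.2
gripper_force: 0.0
[-0.14 -0.07 -0.48] tool units [np.float64(-0.02826642680155927), np.float64(0.10583000719457994), np.float64(1.1460891740674857)]
```

View pics/side4.png

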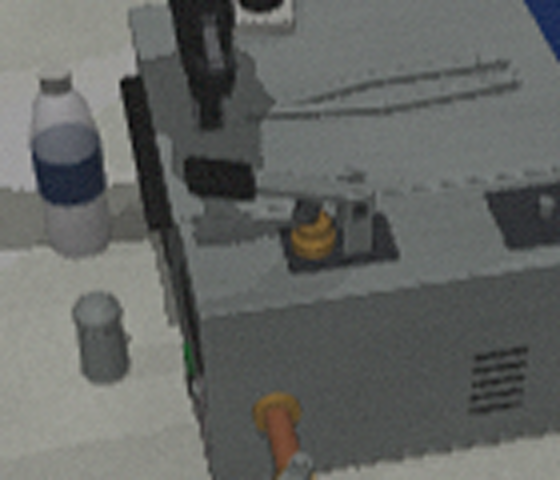

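The fingertips (crop 210,125) hover about 40 mm over the pad (crop 220,178). Lowering with force checks.

```bash
python3 -m crank '[[[0,0.1,0.4,0],[0,0,0.4,0],[0,0,0.35,0],[0,0,0,0]]]' && python3 -m crank '[[[0,0,0.2,0],[0,0,0.2,0],[0,0,0.2,0],[0,0,0.2,0],[0,0,0,0],[0,0,0,0]]]'
```

```text
clock: 10.8
eef_pos: [539.0, -8.7, 312.4]
tool_rot: [3.141, 0.005, -0.05]
force: [-0.4, 0.6, 0.0]
width: 0.1
gripper_force: 0.0
clock: 11.3
eef_pos: [540.6, -8.5, 295.2]
tool_rot: [-3.142, -0.0, -0.05]
force: [-1.2, -0.2, 4.3]
width: -0.1
gripper_force: 2.0
```

```bash
python3 -m crank '[[[0,0,0.2,0],[0,0,0.2,0],[0,0,0.2,0],[0,0,0.15,0],[0,0,0.1,0],[0,0,0.05,0],[0,0,0,0],[0,0,0,0],[0,0,0,0]]]'
python3 - <<'E'
from h import *
for n,(r0,r1,c0,c1) in{"side":(110,250,170,310)}.items():
    im=ctrl.get_image(n)["img"][r0:r1,c0:c1,::-1];cv2.imwrite(f"pics/{n}5.png",cv2.resize(im,None,fx=4,fy=4,interpolation=cv2.INTER_CUBIC))
E
```

```text
clock: 12.05
eef_pos: [539.2, -8.4, 272.8]
tool_rot: [3.142, 0.003, -0.05]
force: [-5.6, 0.2, 6.1]
width: 0.2
gripper_force: 3.3
```

View pics/side5.png

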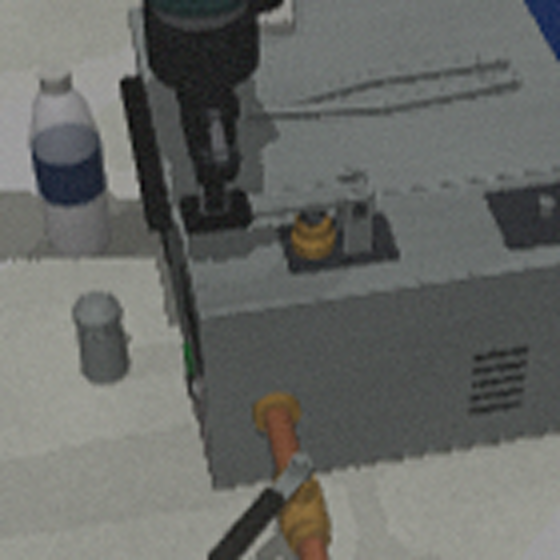

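The side view shows the pad pressed down (crop 215,210), the lever level, and the valve handle still at 45°. I'll let it settle, then hand in.

```bash
python3 -m crank '[[[0,0,0,0],[0,0,0,0],[0,0,0,0],[0,0,0,0],[0,0,0,0],[0,0,0,0],[0,0,0,0],[0,0,0,0],[0,0,0,0],[0,0,0,0],[0,0,0,0],[0,0,0,0]]]' && python3 -c "from cell import ctrl;print(ctrl.finish_job())"
```

```text
clock: 13.1
eef_pos: [539.2, -8.4, 272.9]
tool_rot: [3.142, 0.003, -0.05]
force: [-4.2, -0.1, 6.4]
width: 0.1
gripper_force: 3.3
the job is handed in; nothing more can be done
None
```

I set the feed valve about half open (about 0.80 rad measured, target 0.785), then pressed the steam lever level and handed the job in at 13.1 s with the fingers still holding the pad at 273 mm with about 6 N; no verdict came back.

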